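Bring the test pad's ring under the needle

TASK

The narrow rubber test pad is to be checked at its marked spot. Slide it along the worktop, without lifting it, until the ring on its top lies under the tip of the needle stand, with the tip standing over the inside of the ring, then let go of it. Leave the wide pad where it lies and do not touch the needle stand.

Things in the scene. Friction and masses are not known exactly. Their poses are not given: they have to be found in the camera images.
- narrow_pad_center (a point): centre (half-way up) of the narrow green rubber test pad, a loose flat bar 140 x 30 x 11 mm, about 50 g. x runs along its length towards the end with the ring (at the start roughly away from the robot), y across its width, z up. It can be gripped across its width near the end without the ring, 50 mm from the centre along -x.
- narrow_pad_mark (a point): centre of the ring on the narrow pad's top face, 50 mm from the pad's centre along the pad's x axis and 11 mm above the worktop. The ring is a thin black line of about 20 mm diameter.
- needle_tip (a point): the point of the needle, which hangs upright 22 mm above the worktop, so a pad lying flat passes under it with 11 mm to spare. The axes are those of the stand.
- needle_stand: fixed grey stand; origin on the bare worktop straight below the needle tip, x axis from the needle back to the column (roughly away from the robot). The needle and its slim holder (143 mm high) hang from a 22 mm square head on a level arm, 93 to 123 mm up, that leads back to a column (148 mm high) at x = 105 mm, on a base at x = 60 to 150 mm, 100 mm wide, 23 mm high.
- wide_pad_center (a point): centre (half-way up) of the wide green rubber pad, a bystander, loose, 140 x 58 x 11 mm, with the same ring and axes as the narrow pad; it lies on the other side of the stand.

How it is judged (in metres and radians):
At the end, for the whole second after the job is handed in: The ring's centre is within 12 mm, measured level, of the point below the needle tip (the tip stands inside the 20 mm ring or just on its line), and the narrow pad lies flat on the worktop (horizontal distance between narrow_pad_mark and needle_tip below 0.012 m and height (world z) of narrow_pad_mark below 0.016 m and angle between narrow_pad_center's own z axis and vertical below 0.1 rad); the robot touches nothing.
It fails at once if the narrow pad is lifted more than 25 mm off the worktop (height (world z) of narrow_pad_center above 0.031 m).
It fails at once if the wide pad is moved by more than 20 mm (distance of wide_pad_center from where it was at the start of the episode above 0.02 m).
It fails at once if the needle stand is touched (more than 1 N) (contact force between needle_stand and anything else above 1 N).
It also fails if it takes over 35 s, if anything falls off the work surface, if the arm or the gripper's body presses on something with over 40 N, if the wrist force passes 120 N, or if a joint passes its speed limit or range.

ROBOT

A 6-joint arm with a two-finger parallel gripper is mounted at the origin on a cart in front of the work surface, level with it; the furniture and walls round the work are solid. World frame = base frame: x ahead of the robot, y to its left, z up, the work surface at z = 0. Lengths are in mm, angles in rad, forces in N, time in s.
With the tool pointing down it reaches from about 350 to 975 mm from the base axis. Payload 17.4 kg.
Tool frame: the origin (TCP) lies between the finger pads; the fingertips stand 19 mm ahead of it and the grasp point (between the pads) is the TCP; z points along the fingers, y is the direction in which the jaws open and shut (so a half turn about z gives the same grasp; the last joint's range is limited). The gripper opens to 85 mm and grips with 20 to 120 N. Pads are 22 mm wide; open, the fingers measure 114 mm over their backs; the gripper's body (76 mm by 85 mm) begins 54 mm behind the grasp point. The pads swing forward as they close: fully open they stand 13 mm farther back than shut.
Start: joints at [-1.166, 0.116, 1.442, -0, 1.584, -0.038], TCP at [289.21, -609.91, 250.303] pointing down, gripper open.
Joint ranges: [-2.83, 2.83], [-0.83, 2.19], [0.07, 2.5], [-1.14, 4.28], [0.01, 3], [-2.97, 2.97]. Speed limits (rad/s): [1.89, 1.89, 2.22, 3.14, 3.14, 3.14].

INTERFACE

Orientations are given as a rotation vector (axis times angle).
In Python, from plant import manip gives the robot as it stands.
- The arm moves only by the shell command python3 -m handwheel 'ROWS' [OPENING] [FORCE]. ROWS is JSON, a list of rows, each an object of numbers: "x", "y", "z": the shift along the tool's x, y, z in m; "rx", "ry", "rz": the turn, a rotation vector about the tool's x, y, z in rad. In form: [{"x": .., "y": .., "z": .., "rx": .., "ry": .., "rz": ..}, ...]. A call has 1 to 20 rows; each row is the pose to reach, as a shift and turn from the pose measured when the call began, along the tool's axes at that moment; what a row does not reach only later rows make up. A row lasts 1/12 s, in which the tool goes at most 41.7 mm and 7.16 degrees, less where a joint would pass 70% of its speed; a pose out of reach is approached as far as the arm can. A call with a gripper value outside its range is refused whole. OPENING is the finger opening in m, from 0 to 0.0854, set as the call begins (- or left out, the last holds). The fingers move at their own pace and stop on an object; FORCE is the grip in N (left out, the last holds). Time passes only in rows, so rows that repeat a pose let the fingers close. It gives the time, the measured TCP pose, the force and the opening at its end, in the units of the state.
- manip.sense(): the state, without advancing time (a new reading comes with each control period).
- manip.get_image(name): name is "scene" or "side" or "wrist"; returns the picture (480x640x3 uint8, red, green, blue); there is no depth.
- manip.get_calibration(name): a dict with "mtx" (3x3 intrinsics, pixels), "k1" (the pictures are not rectified: a ray, as slopes to the right and down, at radius r is drawn at 1 + k1 r^2 times it, then the intrinsics apply), "eye" and "orientation" of the camera in the world. Camera axes: x right, y up, looking along -z (the intrinsics and any distortion apply to the point x, -y, -z); pixel columns grow to the right and rows downward; lengths in mm; the calibration is good to about 2 mm. A picture is of the moment at which its call begins: read the wrist's pose just before it. get_calibration takes no time and is no camera call; for the wrist camera it gives the pose at the moment of the call.
- manip.close_job(): hands the job in, once; it reports no verdict.
The state is a dict: "t": time; "joints": joint angles; "qvel": joint speeds; "tau": joint torques, N m; "tcp_pos": TCP position; "ee_rot": TCP orientation; "wrist_force": force on the tool from outside, world axes, zero at the start; "torque": the same for the moment, N m; "width": opening from 0.0 (shut) to 1.0 (fully open).
Only numpy, scipy, OpenCV 4.12 (cv2) and the standard library are available. Lean on these libraries where they do the work, as an engineer would, in place of code of your own. Each camera call takes 0.05 s, during which the arm holds its last target. There are 200 camera calls.

## Working session

There is one attempt and no reset: what is moved stays moved. The work goes in short steps, Python scripts to look and compute and a shell command to move; the robot and the scene stay as the last step left them, time stands still between calls to the robot, and variables do not carry over. Pictures are saved under pics/ and viewed, about 8 in all and at most 12, crops included, and the job is handed in when it is done.

```bash
mkdir -p pics; cat > h.py <<'E'
import numpy as np, cv2
from scipy.spatial.transform import Rotation as R
from plant import manip
def rot(c):
    o=np.array(c["orientation"],float)
    return o if o.shape==(3,3) else (R.from_rotvec(o).as_matrix() if o.size==3 else R.from_quat(o).as_matrix())
def ray(c,uv):
    K=np.array(c["mtx"]);k=c["k1"]
    d=cv2.undistortPoints(np.array([[uv]],float),K,np.array([k,0,0,0,0.]))[0,0]
    return np.array(c["eye"],float),rot(c)@np.array([d[0],-d[1],-1])
def plane(c,uv,z):
    e,d=ray(c,uv);return e+d*(z-e[2])/d[2]
def two(c1,u1,c2,u2):
    a,d=ray(c1,u1);b,f=ray(c2,u2)
    s=np.linalg.lstsq(np.c_[d,-f],b-a,rcond=None)[0]
    p,q=a+s[0]*d,b+s[1]*f
    return (p+q)/2,np.linalg.norm(p-q)
def shot(n,f):
    c=manip.get_calibration(n);im=manip.get_image(n);cv2.imwrite("pics/"+f,im[:,:,::-1]);return c,im
E
python3 - <<'E'
from h import *
for n in("scene","side"):
    c,im=shot(n,n+"0.png");print(n,c)
print(manip.sense())
E
```

```text
scene {'mtx': array([[561.05381941,   0.        , 320.11438516],
       [  0.        , 561.05381941, 234.55500314],
       [  0.        ,   0.        ,   1.        ]]), 'k1': 0.035006173402126695, 'eye': array([708.76678956, 475.75875458, 958.67868627]), 'orientation': array([0.11589528, 0.67017324, 2.67159571])}
side {'mtx': array([[476.6051398 ,   0.        , 325.49868036],
       [  0.        , 476.6051398 , 241.20090722],
       [  0.        ,   0.        ,   1.        ]]), 'k1': -0.054317237130613746, 'eye': array([ 578.87112743, -602.94520267,  607.15798253]), 'orientation': array([0.83369409, 0.03086292, 0.02100056])}
{'t': 0.1, 'joints': array([-1.16581314e+00,  1.16439995e-01,  1.44220045e+00,  2.74244849e-05,
        1.58401399e+00, -3.77764388e-02]), 'qvel': array([-1.37945493e-03, -2.25202077e-03, -3.00064234e-03, -2.90526914e-05,
       -1.02648768e-03, -6.82513162e-04]), 'tau': array([ 1.19518299e-03, -7.33671713e+01, -6.33787751e+01, -1.25439124e-04,
        5.31022379e-03,  1.31571784e-05]), 'tcp_pos': array([ 289.14527648, -609.76292863,  249.63342729]), 'ee_rot': array([-3.06389989e+00, -6.89588462e-01,  2.62064309e-04]), 'wrist_force': array([-0.24170309,  0.33258561, -0.56087835]), 'torque': array([0.02473878, 0.01386181, 0.05118529]), 'width': 0.9982590890595745}
```

View pics/scene0.png

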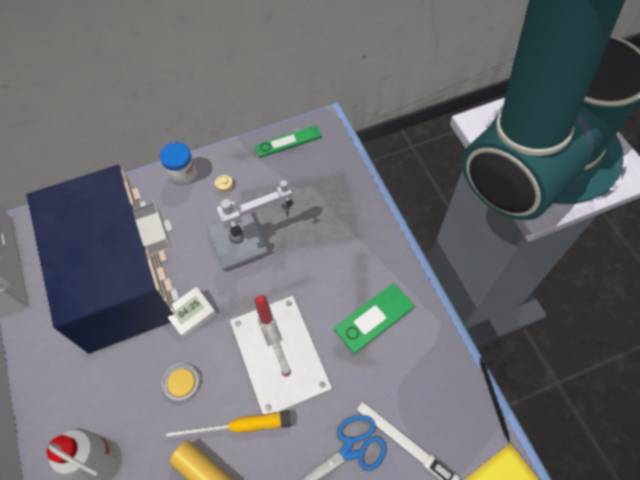

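View pics/side0.png

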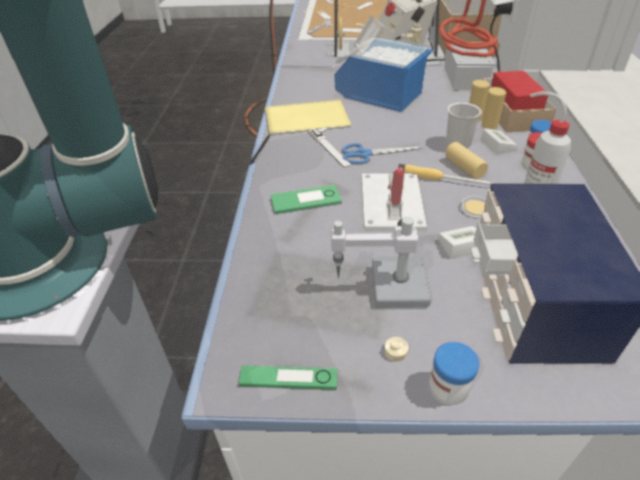

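The scene view has the narrow pad at (288,141) with its ring near (266,147), and the needle near (288,212). The side view has the pad at (289,377) with its ring near (323,377), and the tip near (338,277).

```bash
cat >> h.py <<'E'
def green(im,near):
    h=cv2.cvtColor(im,cv2.COLOR_RGB2HSV);m=cv2.inRange(h,(45,90,50),(85,255,255))
    m=cv2.morphologyEx(m,cv2.MORPH_CLOSE,np.ones((7,7)))
    cs=cv2.findContours(m,0,2)[0];cs=[c for c in cs if cv2.contourArea(c)>200]
    return min(cs,key=lambda c:np.hypot(*(np.array(cv2.minAreaRect(c)[0])-near)))
E
python3 - <<'E'
from h import *
C={n:manip.get_calibration(n) for n in("scene","side")}
I={n:cv2.imread(f"pics/{n}0.png")[:,:,::-1].copy() for n in C}
cen={}
for n,nr in(("scene",(288,141)),("side",(289,377))):
    g=green(I[n],nr);r=cv2.minAreaRect(g);cen[n]=r[0];print(n,r)
    P=np.array([plane(C[n],p[0],11)[:2] for p in g.astype(float)],np.float32)
    print(" on z=11:",cv2.minAreaRect(P))
print(two(C["scene"],cen["scene"],C["side"],cen["side"]))
print("ring",plane(C["scene"],(266,147),11),plane(C["side"],(323,377),11),two(C["scene"],(266,147),C["side"],(323,377)))
print("tip",two(C["scene"],(289,213),C["side"],(338,277)))
a=I["scene"][170:260,230:330];b=I["side"][210:310,300:440]
cv2.imwrite("pics/crop1.png",np.hstack([cv2.resize(a,(400,360)),cv2.resize(b[:90,:100],(400,360))])[:,:,::-1])
E
```

```text
scene ((287.48809814453125, 140.9633331298828), (13.239994049072266, 66.14855194091797), 72.0308609008789)
 on z=11: ((503.942626953125, -227.04971313476562), (33.92076873779297, 139.25465393066406), 89.26054382324219)
side ((287.67218017578125, 377.0059509277344), (95.21926879882812, 18.299468994140625), 1.9749339818954468)
 on z=11: ((501.95782470703125, -234.32333374023438), (29.79990005493164, 136.08612060546875), 89.15962219238281)
(array([ 502.22485983, -231.19704419,    5.25830105]), np.float64(1.559022714846292))
ring [ 551.16998609 -229.86171708   11.        ] [ 552.51700594 -233.5773627    11.        ] (array([ 551.57243353, -231.82739865,    8.37695238]), np.float64(1.6646996882049194))
tip (array([569.28589848, -53.01546643,  27.73289635]), np.float64(4.9606767648585155))
```

View pics/crop1.png

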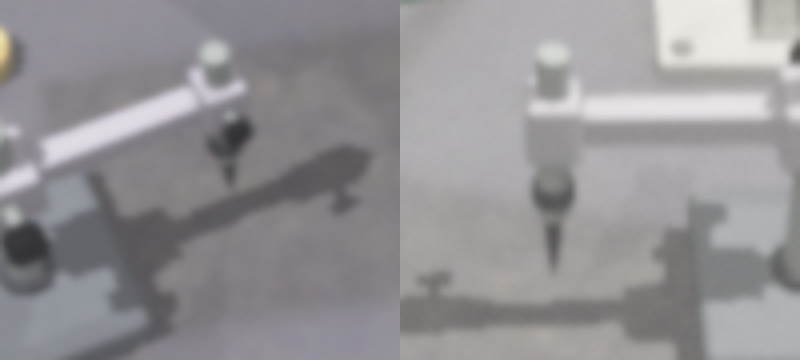

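```bash
cat >> h.py <<'E'
def go(target,yaw):
    """shift and turn in tool axes from now to TCP target pointing down, tool x at yaw"""
    s=manip.sense();Rt=R.from_rotvec(s["ee_rot"])
    T=R.from_euler('z',yaw)*R.from_euler('x',np.pi)
    return Rt.inv().apply(np.array(target)-s["tcp_pos"])/1000,(Rt.inv()*T).as_rotvec()
E
python3 - <<'E'
from h import *
C={n:manip.get_calibration(n) for n in("scene","side","wrist")}
print("tip",two(C["scene"],(288,217),C["side"],(338.3,278)),plane(C["scene"],(288,217),22),plane(C["side"],(338.3,278),22))
for n,nr in(("scene",(288,141)),("side",(289,377))):
    g=green(cv2.imread(f"pics/{n}0.png")[:,:,::-1].copy(),nr)
    v=cv2.fitLine(np.array([plane(C[n],p[0],11)[:2] for p in g.astype(float)],np.float32),2,0,.01,.01).ravel();print(n,v)
s=manip.sense();print("cam in tool",R.from_rotvec(s["ee_rot"]).inv().apply(C["wrist"]["eye"]-s["tcp_pos"]))
# arm tops head->column, side view
print("arm",plane(C["side"],(338,227),148),plane(C["side"],(407,224),148))
print(go((452,-231,120),0))
E
```

```text
tip (array([571.47138792, -49.2329542 ,  20.95801896]), np.float64(1.4599178624552014)) [570.89081199 -48.62343901  22.        ] [572.20770664 -50.34834151  22.        ]
scene [ 9.9999458e-01 -3.2896888e-03  5.0265128e+02 -2.2432094e+02]
side [ 9.9939495e-01 -3.4781661e-02  4.9678882e+02 -2.3247403e+02]
cam in tool [  82.678664      0.19000463 -123.61035868]
arm [572.06326713 -65.6836291  148.        ] [674.69167002 -57.90053425 148.        ]
(array([ 0.30941758, -0.27232959,  0.12994305]), array([-1.05755456e-03,  1.68262060e-04,  4.42759929e-01]))
```

Tip measured at (571, -49, 21), which agrees with the stated 22 mm. The wrist camera stands 83 mm off along tool +x, so I turn the tool to keep the camera on the robot's side, away from the stand.

```bash
python3 -m handwheel '[{"x":0.309,"y":-0.272,"z":0.10,"rz":-0.9},{"x":0.309,"y":-0.272,"z":0.10,"rz":-0.9},{"x":0.309,"y":-0.272,"z":0.10,"rz":-0.9},{"x":0.309,"y":-0.272,"z":0.10,"rz":-0.9},{"x":0.309,"y":-0.272,"z":0.10,"rz":-0.9},{"x":0.309,"y":-0.272,"z":0.10,"rz":-0.9},{"x":0.309,"y":-0.272,"z":0.10,"rz":-1.8},{"x":0.309,"y":-0.272,"z":0.10,"rz":-1.8},{"x":0.309,"y":-0.272,"z":0.10,"rz":-1.8},{"x":0.309,"y":-0.272,"z":0.10,"rz":-1.8},{"x":0.309,"y":-0.272,"z":0.10,"rz":-1.8},{"x":0.309,"y":-0.272,"z":0.10,"rz":-1.8},{"x":0.309,"y":-0.272,"z":0.10,"rz":-1.8},{"x":0.309,"y":-0.272,"z":0.10,"rz":-2.68},{"x":0.309,"y":-0.272,"z":0.10,"rz":-2.68},{"x":0.309,"y":-0.272,"z":0.10,"rz":-2.68},{"x":0.309,"y":-0.272,"z":0.10,"rz":-2.68},{"x":0.309,"y":-0.272,"z":0.10,"rz":-2.68},{"x":0.309,"y":-0.272,"z":0.10,"rz":-2.68},{"x":0.309,"y":-0.272,"z":0.10,"rz":-2.68}]' 0.0854 30
python3 - <<'E'
from h import *
print(go((452,-231,120),np.pi-.02),manip.sense()["joints"])
c,im=shot("wrist","w1.png")
g=green(im,(320,240));print(cv2.minAreaRect(g))
P=np.array([plane(c,p[0],11)[:2] for p in g.astype(float)],np.float32);print(cv2.minAreaRect(P))
E
```

```text
(array([ 0.30941758, -0.27232959,  0.12994305]), array([-2.44079294e-04, -1.44106133e-03, -2.67883235e+00])) [-1.16581314e+00  1.16439995e-01  1.44220045e+00  2.74244849e-05
  1.58401399e+00 -3.77764388e-02]schema error: expected keys x, y, z, rx, ry, rz
Traceback (most recent call last):
  File "h.py", line 24, in green
    return min(cs,key=lambda c:np.hypot(*(np.array(cv2.minAreaRect(c)[0])-near)))
ValueError: min() iterable argument is empty
```

View pics/w1.png

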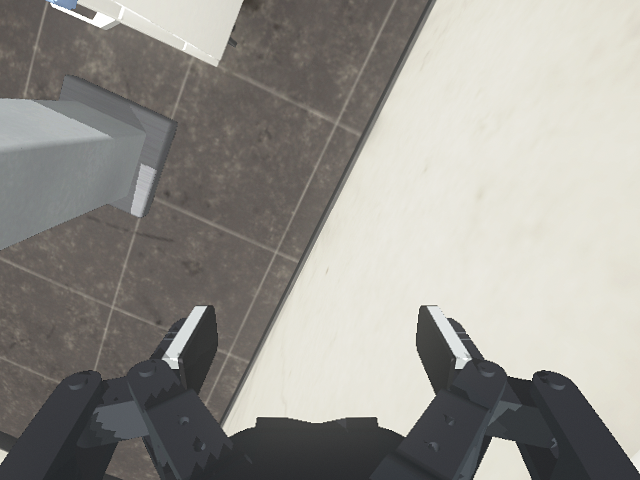

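All six keys are needed, so I send it again. That picture shows only floor and wall, since the arm hasn't moved yet.

```bash
python3 -m handwheel '[{"x":0.309,"y":-0.272,"z":0.10,"rx":0,"ry":0,"rz":-0.9},{"x":0.309,"y":-0.272,"z":0.10,"rx":0,"ry":0,"rz":-0.9},{"x":0.309,"y":-0.272,"z":0.10,"rx":0,"ry":0,"rz":-0.9},{"x":0.309,"y":-0.272,"z":0.10,"rx":0,"ry":0,"rz":-0.9},{"x":0.309,"y":-0.272,"z":0.10,"rx":0,"ry":0,"rz":-0.9},{"x":0.309,"y":-0.272,"z":0.10,"rx":0,"ry":0,"rz":-0.9},{"x":0.309,"y":-0.272,"z":0.10,"rx":0,"ry":0,"rz":-1.8},{"x":0.309,"y":-0.272,"z":0.10,"rx":0,"ry":0,"rz":-1.8},{"x":0.309,"y":-0.272,"z":0.10,"rx":0,"ry":0,"rz":-1.8},{"x":0.309,"y":-0.272,"z":0.10,"rx":0,"ry":0,"rz":-1.8},{"x":0.309,"y":-0.272,"z":0.10,"rx":0,"ry":0,"rz":-1.8},{"x":0.309,"y":-0.272,"z":0.10,"rx":0,"ry":0,"rz":-1.8},{"x":0.309,"y":-0.272,"z":0.10,"rx":0,"ry":0,"rz":-1.8},{"x":0.309,"y":-0.272,"z":0.10,"rx":0,"ry":0,"rz":-2.68},{"x":0.309,"y":-0.272,"z":0.10,"rx":0,"ry":0,"rz":-2.68},{"x":0.309,"y":-0.272,"z":0.10,"rx":0,"ry":0,"rz":-2.68},{"x":0.309,"y":-0.272,"z":0.10,"rx":0,"ry":0,"rz":-2.68},{"x":0.309,"y":-0.272,"z":0.10,"rx":0,"ry":0,"rz":-2.68},{"x":0.309,"y":-0.272,"z":0.10,"rx":0,"ry":0,"rz":-2.68},{"x":0.309,"y":-0.272,"z":0.10,"rx":0,"ry":0,"rz":-2.68}]' 0.0854 30
python3 - <<'E'
from h import *
print(go((452,-231,120),np.pi-.02),manip.sense()["joints"])
c,im=shot("wrist","w2.png")
g=green(im,(320,240));print(cv2.minAreaRect(g))
P=np.array([plane(c,p[0],11)[:2] for p in g.astype(float)],np.float32);print(cv2.minAreaRect(P))
E
```

```text
t: 1.82
tcp_pos: [451.7, -231.5, 149.8]
ee_rot: [-0.302, -3.126, -0.001]
wrist_force: [-0.7, -1.4, -0.8]
width: 0.999
(array([-0.00024679,  0.00051265,  0.02982693]), array([ 0.00088054, -0.00067203, -0.17255596])) [-5.24144478e-01 -2.10056299e-01  1.92003452e+00  5.36513436e-04
  1.43258479e+00 -1.90245900e+00]
((329.4230651855469, 279.1153869628906), (156.10842895507812, 38.43876266479492), 78.69007110595703)
((500.9891662597656, -230.61758422851562), (29.53627586364746, 141.18663024902344), 89.02416229248047)
```

View pics/w2.png

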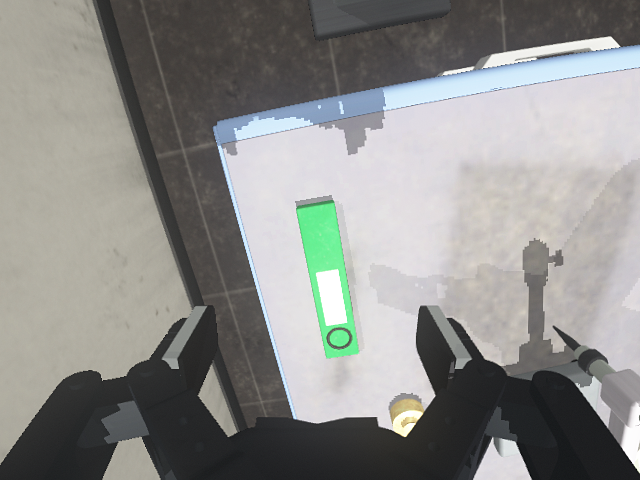

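The pad's centre comes out at (501, -231), 141 x 29.5 mm and turned -1°; all three cameras agree. In the picture the ring is at (339,338), at the far end, and the needle is at right. Next I turn, descend and grip.

```bash
python3 -m handwheel '[{"x":0.001,"y":0.001,"z":0.02,"rx":0.001,"ry":0,"rz":-0.17},{"x":0.001,"y":0.001,"z":0.04,"rx":0.001,"ry":0,"rz":-0.17},{"x":0.001,"y":0.001,"z":0.07,"rx":0.001,"ry":0,"rz":-0.17},{"x":0.001,"y":0.001,"z":0.10,"rx":0.001,"ry":0,"rz":-0.17},{"x":0.001,"y":0.001,"z":0.12,"rx":0.001,"ry":0,"rz":-0.17},{"x":0.001,"y":0.001,"z":0.127,"rx":0.001,"ry":0,"rz":-0.17},{"x":0.001,"y":0.001,"z":0.1305,"rx":0.001,"ry":0,"rz":-0.17},{"x":0.001,"y":0.001,"z":0.1305,"rx":0.001,"ry":0,"rz":-0.17}]' 0.0854 30
python3 -m handwheel '[{"x":0,"y":0,"z":0,"rx":0,"ry":0,"rz":0},{"x":0,"y":0,"z":0,"rx":0,"ry":0,"rz":0},{"x":0,"y":0,"z":0,"rx":0,"ry":0,"rz":0},{"x":0,"y":0,"z":0,"rx":0,"ry":0,"rz":0},{"x":0,"y":0,"z":0,"rx":0,"ry":0,"rz":0},{"x":0,"y":0,"z":0,"rx":0,"ry":0,"rz":0},{"x":0,"y":0,"z":0,"rx":0,"ry":0,"rz":0},{"x":0,"y":0,"z":0,"rx":0,"ry":0,"rz":0}]' 0.015 30
python3 - <<'E'
from h import *
s=manip.sense();print(s["tcp_pos"],s["wrist_force"],s["width"])
c,im=shot("side","s1.png");g=green(im,(289,377));print(cv2.minAreaRect(np.array([plane(c,p[0],11)[:2] for p in g.astype(float)],np.float32)))
cv2.imwrite("pics/s1c.png",cv2.resize(im[200:420,190:470,::-1],None,fx=2.5,fy=2.5))
E
```

```text
t: 2.53
tcp_pos: [450.9, -230.3, 19.5]
ee_rot: [-0.022, -3.141, -0.0]
wrist_force: [-0.0, -0.8, 0.9]
width: 0.998
t: 3.2
tcp_pos: [451.2, -230.4, 20.2]
ee_rot: [-0.022, -3.141, 0.001]
wrist_force: [-1.6, 0.7, 5.8]
width: 0.336
[ 451.23944126 -230.4385398    20.23864265] [-1.61110678  0.70822613  5.80291071] 0.3356060710985669
((512.4152221679688, -235.5459747314453), (32.2419319152832, 115.68183898925781), 87.67521667480469)
```

View pics/s1c.png

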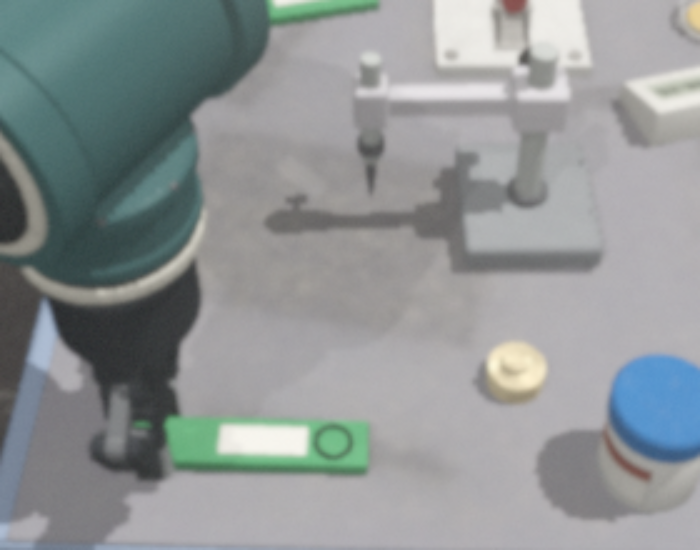

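Gripped: opening about 29 mm, pad flat, ring at crop (332,440). I slide part of the way first, then check the wrist's clearance to the stand.

```bash
python3 -m handwheel '[{"x":-0.001,"y":0.005,"z":0,"rx":0,"ry":0,"rz":0},{"x":-0.002,"y":0.014,"z":0,"rx":0,"ry":0,"rz":0},{"x":-0.003,"y":0.024,"z":0,"rx":0,"ry":0,"rz":0},{"x":-0.004,"y":0.034,"z":0,"rx":0,"ry":0,"rz":0},{"x":-0.005,"y":0.044,"z":0,"rx":0,"ry":0,"rz":0},{"x":-0.006,"y":0.054,"z":0,"rx":0,"ry":0,"rz":0},{"x":-0.007,"y":0.064,"z":0,"rx":0,"ry":0,"rz":0},{"x":-0.008,"y":0.074,"z":0,"rx":0,"ry":0,"rz":0},{"x":-0.009,"y":0.084,"z":0,"rx":0,"ry":0,"rz":0},{"x":-0.010,"y":0.094,"z":0,"rx":0,"ry":0,"rz":0},{"x":-0.010,"y":0.1,"z":0,"rx":0,"ry":0,"rz":0},{"x":-0.010,"y":0.1,"z":0,"rx":0,"ry":0,"rz":0}]' 
python3 - <<'E'
from h import *
c,im=shot("side","s2.png");e,d=ray(manip.get_calibration("side"),(232,320))
t=(-276-e[1])/d[1];print("flange edge before",e+t*d)
cv2.imwrite("pics/s2c.png",cv2.resize(im[150:400,190:470,::-1],None,fx=2.4,fy=2.4))
E
```

```text
t: 4.25
tcp_pos: [462.8, -129.4, 20.3]
ee_rot: [0.02, 3.141, -0.0]
wrist_force: [-0.0, 1.3, 2.4]
width: 0.343
flange edge before [ 457.34488399 -276.          191.70956237]
```

View pics/s2c.png

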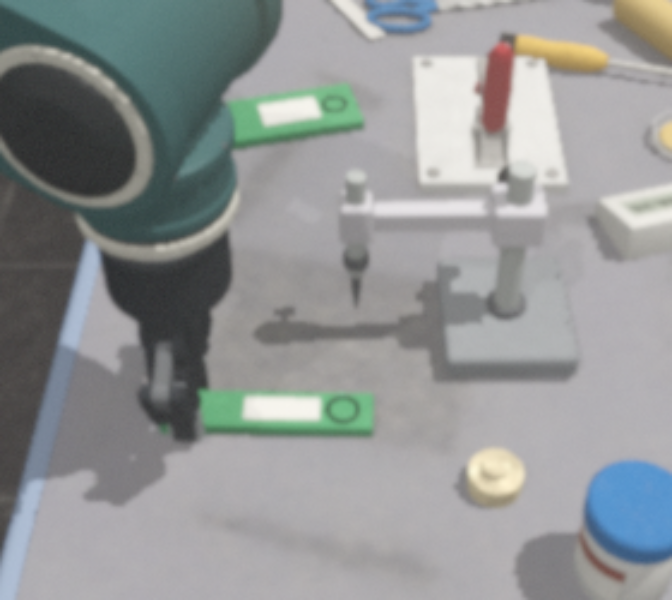

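The flange is at about 190 mm, clear of the 148 mm stand. The ring is at crop (343,409), which is (332.9,320.4) in the full picture.

```bash
python3 - <<'E'
from h import *
c=manip.get_calibration("side");s=manip.sense()
r=plane(c,(332.9,320.4),11);tip=plane(c,(338.3,278),22)
print("ring",r,"by tcp",s["tcp_pos"]+[100,-1.4,0],"side tip",tip)
Rt=R.from_rotvec(s["ee_rot"]).inv()
d=tip-r;d[2]=0;print("side shift tool",Rt.apply(d)); d=np.array([571.4,-49.2,0])-(s["tcp_pos"]+[100,-1.4,0]);d[2]=0;print("tcp shift",Rt.apply(d))
print("wide near end",[plane(c,p,11) for p in((273,205),(340,190))])
E
```

```text
ring [ 564.60231594 -131.74945199   11.        ] by tcp [ 562.72879696 -131.31009834   20.30456453] side tip [572.20770664 -50.34834151  22.        ]
side shift tool [-6.57317841e+00  8.14909563e+01 -1.11548465e-02]
tcp shift [-7.62992009e+00  8.22133943e+01 -1.10987204e-02]
wide near end [array([436.6239277 , 162.64465926,  11.        ]), array([572.90269309, 214.89644598,  11.        ])]
```

Both estimates agree: shift x -7 mm, y +82 mm in tool axes.

```bash
python3 -m handwheel '[{"x":-0.001,"y":0.005,"z":0,"rx":0,"ry":0,"rz":0},{"x":-0.002,"y":0.014,"z":0,"rx":0,"ry":0,"rz":0},{"x":-0.003,"y":0.024,"z":0,"rx":0,"ry":0,"rz":0},{"x":-0.004,"y":0.034,"z":0,"rx":0,"ry":0,"rz":0},{"x":-0.005,"y":0.044,"z":0,"rx":0,"ry":0,"rz":0},{"x":-0.006,"y":0.054,"z":0,"rx":0,"ry":0,"rz":0},{"x":-0.007,"y":0.064,"z":0,"rx":0,"ry":0,"rz":0},{"x":-0.007,"y":0.073,"z":0,"rx":0,"ry":0,"rz":0},{"x":-0.007,"y":0.080,"z":0,"rx":0,"ry":0,"rz":0},{"x":-0.007,"y":0.082,"z":0,"rx":0,"ry":0,"rz":0},{"x":-0.007,"y":0.082,"z":0,"rx":0,"ry":0,"rz":0},{"x":-0.007,"y":0.082,"z":0,"rx":0,"ry":0,"rz":0}]' 
python3 - <<'E'
from h import *
c,a=shot("side","s3.png");c,b=shot("scene","c3.png")
cv2.imwrite("pics/x3.png",np.hstack([cv2.resize(a[220:320,290:390],(400,400)),cv2.resize(b[160:260,240:340],(400,400))])[:,:,::-1])
E
```

```text
t: 5.3
tcp_pos: [470.8, -47.9, 20.3]
ee_rot: [0.019, 3.141, 0.0]
wrist_force: [-0.2, 0.6, 2.7]
width: 0.341
```

View pics/x3.png

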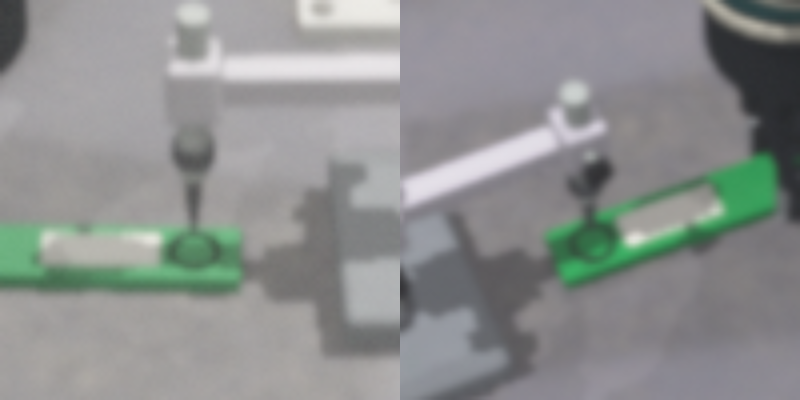

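The ring is at (338.3,282.5) in the side view and (288.2,220.5) in the scene view, right below the tip. I check the numbers and then release.

```bash
python3 - <<'E'
from h import *
for n,r,t in(("side",(338.3,282.5),(338.3,278)),("scene",(288.2,220.5),(288,217))):
    c=manip.get_calibration(n);print(n,plane(c,r,11)-plane(c,t,22))
E
python3 -m handwheel '[{"x":0,"y":0,"z":0,"rx":0,"ry":0,"rz":0},{"x":0,"y":0,"z":0,"rx":0,"ry":0,"rz":0},{"x":0,"y":0,"z":0,"rx":0,"ry":0,"rz":0},{"x":0,"y":0,"z":0,"rx":0,"ry":0,"rz":0},{"x":0,"y":0,"z":0,"rx":0,"ry":0,"rz":0},{"x":0,"y":0,"z":0,"rx":0,"ry":0,"rz":0}]' 0.06
python3 -m handwheel '[{"x":0,"y":0,"z":-0.01,"rx":0,"ry":0,"rz":0},{"x":0,"y":0,"z":-0.03,"rx":0,"ry":0,"rz":0},{"x":0.01,"y":0,"z":-0.06,"rx":0,"ry":0,"rz":0},{"x":0.03,"y":0,"z":-0.09,"rx":0,"ry":0,"rz":0},{"x":0.04,"y":0,"z":-0.12,"rx":0,"ry":0,"rz":0},{"x":0.04,"y":0,"z":-0.15,"rx":0,"ry":0,"rz":0},{"x":0.04,"y":0,"z":-0.15,"rx":0,"ry":0,"rz":0},{"x":0.04,"y":0,"z":-0.15,"rx":0,"ry":0,"rz":0}]'
python3 - <<'E'
from h import *
c,a=shot("side","s4.png");d,b=shot("scene","c4.png")
for k,im,n in((c,a,(310,282)),(d,b,(300,215))):
    g=green(im,n);print(cv2.minAreaRect(np.array([plane(k,p[0],11)[:2] for p in g.astype(float)],np.float32)))
cv2.imwrite("pics/x4.png",np.hstack([cv2.resize(a[220:320,270:370],(400,400)),cv2.resize(b[160:260,240:340],(400,400))])[:,:,::-1])
E
```

```text
side [-9.08324631e-03 -1.05152085e-01 -1.10000000e+01]
scene [  0.83043409   1.30117778 -11.        ]
t: 5.9
tcp_pos: [470.7, -48.2, 20.2]
ee_rot: [0.02, 3.141, 0.0]
wrist_force: [-0.1, -0.2, 0.7]
width: 0.705
t: 6.57
tcp_pos: [431.3, -47.8, 172.7]
ee_rot: [0.02, 3.138, -0.001]
wrist_force: [-0.3, -0.2, -0.4]
width: 0.705
((522.3006591796875, -55.47423553466797), (135.80328369140625, 29.787790298461914), 0.7114056944847107)
((523.279296875, -45.80782699584961), (32.85725402832031, 139.87332153320312), 89.72895812988281)
```

View pics/x4.png

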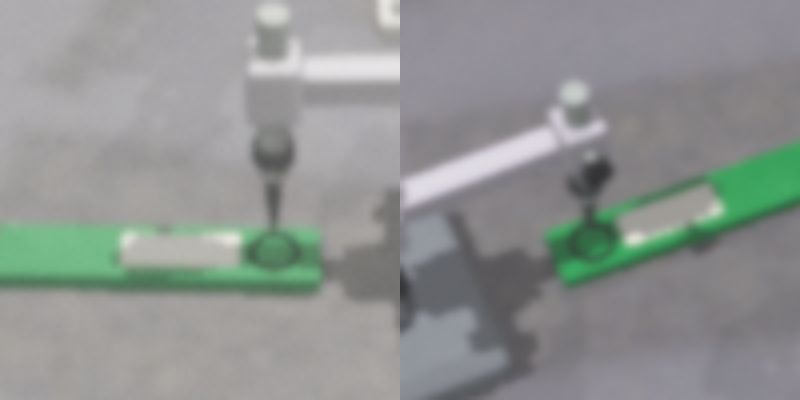

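The pad didn't move on release: the ring is under the tip in both views, the pad is flat, and the gripper is clear.

```bash
python3 -c "
from plant import manip
print(manip.close_job())"
```

```text
the job is handed in; nothing more can be done
None
```

The narrow pad now lies with its ring under the needle tip, and the job is handed in (no verdict is reported). I gripped the pad near its plain end, slid it about 183 mm along the worktop without lifting it, released it and backed the gripper off.

**Ring position:** just before release, the side view put the ring's centre 0.1 mm from the point below the tip, and the scene view put it 1.5 mm away. The limit is 12 mm. After release I checked again by eye only: both views showed the ring still under the tip and the pad lying flat.

**Clearances:** the gripper finished about 170 mm up with nothing in contact (wrist force under 1 N). I saw no contact with the stand. The wide pad lies about 200 mm away, and the arm never went near it. I did not measure the wide pad again at the end.

**What disagreed or failed:**
- The two fixed cameras differed by 7 to 10 mm on the pad's centre across its width when I used its whole outline. I think this is because its side walls show in the picture. The wrist view and the ring readings agreed to about 2 to 4 mm, so I relied on those.
- My first move command was refused for missing keys, so nothing moved until I sent it again.

The robot's clock read about 6.7 s of the 35 s allowed. I viewed 8 pictures.

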